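# Sweep the belt buckles into the catch tray

## Robot

A 7-joint arm with a two-finger parallel gripper is mounted at the origin on the work surface. World frame = base frame: x ahead of the robot, y to its left, z up, the work surface at z = 0. Lengths are in m, angles in rad, forces in N, time in s.
With the tool pointing down it reaches from about 0.375 to 0.925 m from the base axis. Payload 3.1 kg.
Tool frame: the origin (TCP) lies on the centre line of the jaws, within the pads' length; the fingertips stand robot.finger_overhang ahead of it and the grasp point (between the pads) lies 8 mm behind it (robot.finger_overhang is the distance from the TCP to the fingertips, in m); z points along the fingers, y is the line along which they close (so a half turn about z gives the same grasp; the last joint's range is limited). The gripper opens to 85 mm and grips with 20 to 120 N. Pads are 22 mm wide; open, the fingers measure 114 mm over their backs; the gripper's body (76 mm by 85 mm) begins 54 mm behind the grasp point. The pads swing forward as they close: fully open they stand 13 mm farther back than shut.
Start: joints at [-1.327, 0.383, 0.044, 1.598, -0.018, 1.161, -0.05], TCP at [0.218, 0.612, 0.242] pointing down, gripper open.
Joint ranges: [-2.61, 2.61], [-0.41, 2.15], [-1.48, 1.57], [0, 2.5], [-1.57, 4.71], [0.05, 1.97], [-2.85, 2.85]. Speed limits (rad/s): [2.79, 2.79, 3.14, 3.14, 3.14, 3.14, 3.14].

## Interface

Orientations are given as a unit quaternion [w, x, y, z].
In Python, from plant import robot, get_image, get_calibration, job gives the robot as it stands.
- The arm moves only by the tool carry_out, never from a script. Its argument "increments" is a list of rows, each a list of 7 numbers: the shift along the tool's x, y, z in units of 0.3 m (1.0 is 0.3 m), then the turn, a rotation vector about the tool's x, y, z in units of pi rad (1.0 is pi rad), then the opening, from 0 (shut) to 1 (fully open). In form: [[x, y, z, ax, ay, az, claw], ...]. A call has 1 to 5 rows; each row is the pose to reach, as a shift and turn from the pose commanded when the call began, along the tool's axes at that moment, turning the shorter way round; what a row does not reach only later rows make up. A row lasts 1/8 s, in which the tool goes at most 62.5 mm and 10.7 degrees, less where a joint would pass 70% of its speed; a pose out of reach is approached as far as the arm can. A call with a number of a shift or a turn outside -1 to 1 is refused whole. A call with a gripper value outside its range is refused whole. The fingers move at their own pace and stop on an object; "squeeze" is the grip in N (left out, the last holds). Time passes only in rows, so rows that repeat a pose let the fingers close. It gives the time, the measured TCP pose, the force, the opening and the grip force at its end, in the units of the state.
- robot.observe(): the state, without advancing time (a new reading comes with each control period).
- get_image(name): name is "scene" or "top" or "wrist"; returns the picture (480x640x3 uint8, blue, green, red); there is no depth.
- get_calibration(name): a dict with "camera_matrix" (3x3 intrinsics, pixels), "D" ([k1, k2, p1, p2, k3] as OpenCV has them; the pictures are not rectified), "R" (3x3) and "t" (3): a world point X has camera coordinates R X + t; the wrist camera has in their place "T_tool_cam" (4x4, takes a point from camera to tool coordinates, whose origin is the TCP and whose axes are the flange's). Camera axes: x right, y down, z forward; pixel columns grow to the right and rows downward; lengths in m; the calibration is good to about 2 mm. A picture is of the moment at which its call begins: read the wrist's pose just before it. get_calibration takes no time and is no camera call.
- job.hand_in(): hands the job in; it is judged then, once.
The state is a dict: "time_s": time; "joint_positions": joint angles; "qd": joint speeds; "joint_torque": joint torques, N m; "tool_pos": TCP position; "eef_rot": TCP orientation; "ft_force": force on the tool from outside, world axes, zero at the start; "wrist_torque": the same for the moment, N m; "opening": finger opening in m; "gripper_force": force on a finger pad.
Only numpy, scipy, OpenCV 4.12 (cv2) and the standard library are available. Lean on these libraries where they do the work, as an engineer would, in place of code of your own. Each camera call takes 0.05 s, during which the arm holds its last target. There are 200 camera calls.

## Task

Clear the three brass belt buckles off the leather bench: sweep them with the fingertips along the bench through the open end of the blue catch tray until each lies flat, wholly inside it. Slide them only, never lift or tip one up, and leave the black buckle and the jar, bottle, tape, hammer and sanding block where they are.

Things in the scene. Friction and masses are not known exactly. Their poses are not given: they have to be found in the camera images.
- tray: blue catch tray, fixed to the bench, light grey inside. Inside 140 mm deep (its x: -70 mm at the open end to +70 mm at the back wall), 220 mm wide (its y: -110 to +110). Walls 25 mm high, 4 mm thick. Open towards its -x, no lip, floor level with the bench; there the side walls flare outwards at 45 degrees in wings ending at x -93, y +-135 mm. Origin: floor centre, at bench height, z up.
- buckle_a: a brass belt buckle lying flat: a rectangular frame 44 mm (its x) by 36 mm (its y), 9 mm high, bars 6 mm wide, with a bar across the middle along y; about 60 g, slides on the bench. Origin: centre of its underside, z up.
- buckle_b: a brass belt buckle lying flat: a rectangular frame 44 mm (its x) by 36 mm (its y), 9 mm high, bars 6 mm wide, with a bar across the middle along y; about 60 g, slides on the bench. Origin: centre of its underside, z up.
- buckle_c: a brass belt buckle lying flat: a rectangular frame 44 mm (its x) by 36 mm (its y), 9 mm high, bars 6 mm wide, with a bar across the middle along y; about 60 g, slides on the bench. Origin: centre of its underside, z up.
- black_buckle: a black buckle of the same shape and size as the brass ones; it may lie between them and is to stay where it is. Origin: centre of its underside.
- paint_jar: small red edge-paint jar with black cap, 40 mm across, 65 mm high, standing loose. Origin: centre of its underside.
- glue_bottle: yellow glue bottle with red cap, 48 mm across, 110 mm high, standing loose. Origin: centre of its underside.
- tape_roll: white roll of tape lying flat, 84 mm across, 24 mm high. Origin: centre of its underside.
- mallet: wooden-handled hammer lying on the bench, 240 mm long along its x, handle towards -x. Origin: near its middle, at bench height.
- edge_block: wooden sanding block with a leather-brown top, 70 by 40 mm, 41 mm high. Origin: centre of its underside.

How it is judged:
At the end, for the whole second after the job is handed in: Each brass buckle's centre is between the tray's side walls and at least 18 mm inside its open end, lying flat on the floor (underside under 5 mm, tilt under 0.15 rad) and at rest; the black buckle has moved less than 15 mm and the other loose things less than 20 mm (x of buckle_a in the frame of tray between -0.052 and 0.072 m and y of buckle_a in the frame of tray between -0.112 and 0.112 m and height (world z) of each of buckle_a, buckle_b, buckle_c below 0.005 m and angle between each of buckle_a, buckle_b, buckle_c's own z axis and vertical below 0.15 rad and linear speed of each of buckle_a, buckle_b, buckle_c below 0.02 m/s and x of buckle_b in the frame of tray between -0.052 and 0.072 m and y of buckle_b in the frame of tray between -0.112 and 0.112 m and x of buckle_c in the frame of tray between -0.052 and 0.072 m and y of buckle_c in the frame of tray between -0.112 and 0.112 m and distance of black_buckle from where it was at the start of the episode below 0.015 m and distance of each of paint_jar, glue_bottle, tape_roll, mallet, edge_block from where it was at the start of the episode below 0.02 m); the robot touches nothing.
It fails at once if a brass buckle is lifted (over 15 mm) or tipped up (over 0.6 rad) (height (world z) of any of buckle_a, buckle_b, buckle_c above 0.015 m or angle between any of buckle_a, buckle_b, buckle_c's own z axis and vertical above 0.6 rad).
It fails at once if the black buckle is moved 15 mm or more (distance of black_buckle from where it was at the start of the episode above 0.015 m).
It fails at once if another loose thing is moved 20 mm or more (distance of any of paint_jar, glue_bottle, tape_roll, mallet, edge_block from where it was at the start of the episode above 0.02 m).
It also fails if it takes over 72 s, if anything falls off the work surface, if the arm or the gripper's body presses on something with over 40 N, if the wrist force passes 120 N, or if a joint passes its speed limit or range.

## Working session

There is one attempt and no reset: what is moved stays moved. The work goes in short steps, Python scripts to look and compute and a tool call to move; the robot and the scene stay as the last step left them, time stands still between calls to the robot, and variables do not carry over. Pictures are saved under pics/ and viewed, at most 10 in all, crops included, and the job is handed in when it is done.

Besides the shell and the picture viewer there is one more tool, called after "Request:" in YAML: its name, and indented under it one key for each argument. carry_out: Moves the arm, as the interface text tells. Shifts and turns lie within -1 to 1; 1 stands for 0.3 m of shift or pi rad of turn. Its arguments: {"type":"object","properties":{"increments":{"type":"array","items":{"type":"array","items":{"type":"number","minimum":-1,"maximum":1}}},"squeeze":{"type":"number"}},"required":["increments"]}

```bash
mkdir -p pics; ls; python3 - <<'E'
from plant import robot, get_image, get_calibration
import cv2,numpy as np
np.set_printoptions(precision=4,suppress=True)
s=robot.observe();print(s['time_s'],s['tool_pos'],s['eef_rot'],s['opening'],robot.finger_overhang)
for n in("top","scene"):
    cv2.imwrite(f"pics/{n}0.png",get_image(n));c=get_calibration(n);print(n,c['camera_matrix'],c['D'],c['R'],c['t'])
E
```

```text
pics
0.0 [0.2176 0.6115 0.2409] [-0.0002  0.17    0.9854 -0.0013] 0.0848142598594843 0.011
top [[472.9225   0.     317.1648]
 [  0.     472.9225 241.8935]
 [  0.       0.       1.    ]] [-0.0651  0.      0.      0.      0.    ] [[-0.028  -0.9996 -0.0032]
 [-0.9875  0.0282 -0.1551]
 [ 0.1551 -0.0012 -0.9879]] [-0.0279  0.6272  0.776 ]
scene [[441.3447   0.     314.7598]
 [  0.     441.3447 239.4889]
 [  0.       0.       1.    ]] [-0.0497  0.      0.      0.      0.    ] [[-0.2684  0.9632  0.0127]
 [ 0.6912  0.2018 -0.6939]
 [-0.6709 -0.1774 -0.72  ]] [ 0.2077 -0.382   1.275 ]
```

View pics/top0.png

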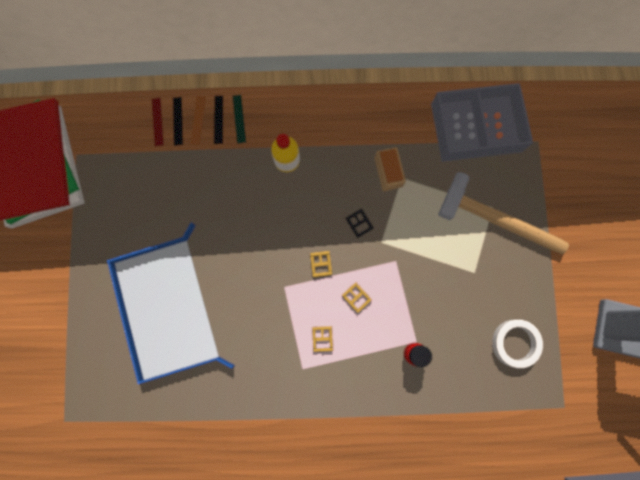

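View pics/scene0.png

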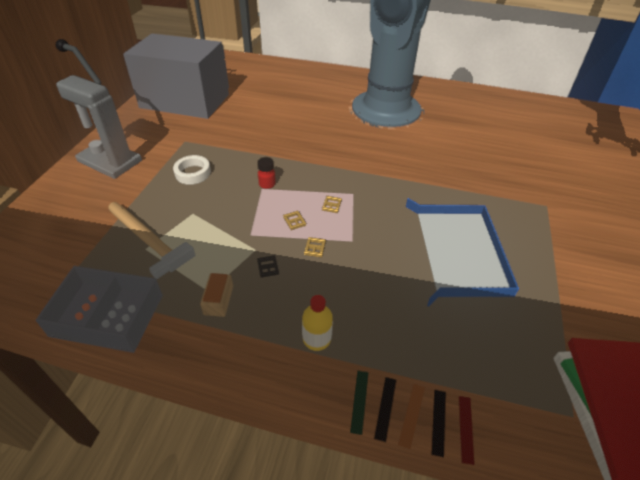

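The top view shows the brass buckles at about (321,264), (357,298) and (323,339), and the black one at (360,223). The tray's open end runs from (188,240) to (217,360) and faces right (−y). The jar is at (418,355).

```bash
cat > h.py <<'E'
import cv2,numpy as np
from plant import robot,get_image,get_calibration
np.set_printoptions(precision=4,suppress=True)
def cast(n,px,z):
    c=get_calibration(n);R=np.array(c['R']);t=np.array(c['t'])
    u=cv2.undistortPoints(np.array(px,float).reshape(-1,1,2),np.array(c['camera_matrix']),np.array(c['D'])).reshape(-1,2)
    d=np.c_[u,np.ones(len(u))]@R; o=-R.T@t
    return o+d*((z-o[2])/d[:,2])[:,None]
def blobs(n,im,lo,hi,amin,z,amax=1e9,close=5):
    m=cv2.inRange(cv2.cvtColor(im,cv2.COLOR_BGR2HSV),lo,hi)
    m=cv2.morphologyEx(m,cv2.MORPH_CLOSE,np.ones((close,close)))
    out=[]
    for c in cv2.findContours(m,cv2.RETR_EXTERNAL,cv2.CHAIN_APPROX_NONE)[0]:
        if amin<cv2.contourArea(c)<amax:
            w=cast(n,c.reshape(-1,2),z)[:,:2]
            (x,y),(a,b),th=cv2.minAreaRect((w*1000).astype(np.float32))
            out.append((c.reshape(-1,2).mean(0),np.array([x,y,a,b,th])))
    return out
def tofr(p,T): # world xy -> tray frame
    o,th=T; c,s=np.cos(th),np.sin(th); return (np.asarray(p)-o)@np.array([[c,-s],[s,c]])
E
python3 - <<'E'
from h import *
for n in("top","scene"):
    im=cv2.imread(f"pics/{n}0.png")
    print(n)
    for nm,lo,hi,z in(("brass",(13,120,100),(28,255,255),.009),("black",(0,0,0),(179,255,45),.009),("tray in",(90,0,130),(125,60,255),0),("blue",(105,150,50),(125,255,255),.025),("yellow",(22,200,120),(32,255,255),.05),("red",(0,200,90),(5,255,255),.03)):
        for b in blobs(n,im,lo,hi,60,z): print(nm,b[0],b[1])
im=cv2.imread("pics/top0.png")
cv2.imwrite("pics/crop.png",cv2.resize(im[200:400,90:450],None,fx=2.2,fy=2.2,interpolation=cv2.INTER_CUBIC))
E
```

```text
top
brass [322.1772 338.7089] [457.6101 -49.3926  32.0392  42.0582  88.4588]
brass [356.1333 297.5833] [ 529.1593 -113.2861   41.6223   34.167    40.0381]
brass [320.5375 263.5375] [592.3754 -50.7315  45.069   36.4676   5.5571]
brass [369.1336 382.153 ] [ 460.8192  -50.6976 1207.0864  504.7326   88.7924]
brass [391.071  169.6982] [ 769.1936 -187.2629   74.3737   40.8728    8.0385]
brass [584.13   154.3575] [ 790.1454 -578.0538  197.8742   58.4798   89.043 ]
brass [284.5699 149.1398] [810.4418  10.4519  51.109   52.3792  10.1382]
brass [351.9263  88.784 ] [ 926.8649  -61.4611 1293.316    89.3361   89.9207]
black [419.963  355.9815] [ 422.7587 -222.6769   34.6006   32.4303   54.6278]
black [359.1343 222.7015] [ 665.8815 -123.6843   42.7039   35.584    29.4592]
black [177.3592 120.767 ] [876.6226 216.9327  95.2967  13.7484   1.6865]
black [238.6893 118.7573] [876.3719  98.2983  95.5327  15.6422   4.968 ]
black [218.1942 119.2427] [876.6612 138.2937  96.4725  15.5108   0.5919]
tray in [631.4706 347.3529] [ 420.0061 -617.4513   33.7981   20.2246   81.9129]
tray in [619.6456 307.2405] [ 49
[... 858 characters left out ...]
   77.0966]
brass [331.1853 157.1326] [ 226.4231  -47.6754 1452.2537  899.6835   89.5303]
brass [219.3407  17.6593] [-506.6655 -760.2543  454.3415  141.7937   26.2708]
black [438.3741 423.2041] [882.9915 218.1295  97.9139  17.3253   3.1805]
black [384.95   408.9929] [882.9371 139.1177  97.9297  17.0139   0.0716]
black [359.0071 402.4571] [883.22    99.5404  97.6566  17.2903   5.6216]
black [ 45.9957 394.7619] [1003.3252 -366.7845  251.3244   41.2096   72.9646]
black [267.6866 266.1493] [ 670.2725 -122.5101   47.928    34.548    29.0149]
black [61.5263 45.2105] [ -107.5301 -1197.0402   123.5593    38.0435    38.7595]
blue [628.8857  66.9905] [-645.6603  781.2347   93.3445  907.1974   76.8048]
```

View pics/crop.png

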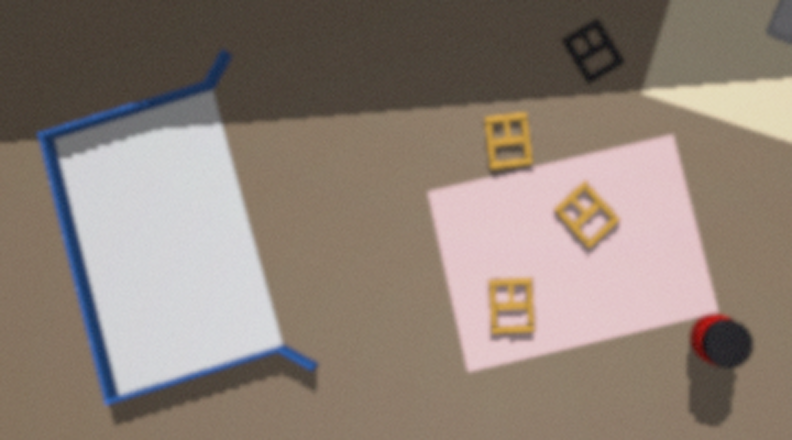

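```bash
cat >> h.py <<'E'
from scipy.spatial.transform import Rotation as Ro
def plan(x,y,z,yaw,deg=True):
    """increments (tool axes, units) to TCP x,y,z with tool x at world yaw, tool z down"""
    s=robot.observe();q=s['eef_rot'];R0=Ro.from_quat([q[1],q[2],q[3],q[0]])
    a=np.radians(yaw);c,n=np.cos(a),np.sin(a)
    R1=Ro.from_matrix(np.array([[c,n,0],[n,-c,0],[0,0,-1.]]))
    d=R0.inv().apply(np.array([x,y,z])-s['tool_pos'])/.3
    print('t',s['time_s'],'pos',s['tool_pos'],'F',s['ft_force'],'open',s['opening'],'shift',d,'turn',(R0.inv()*R1).as_rotvec()/np.pi)
def tray():
    ang=np.radians(105.8);return T_O,ang
E
python3 - <<'E'
from h import *
w=cast("top",[(186.8,240),(218.6,357.3),(116,272),(144,379)],0);print(w[:,:2])
d=w[0]-w[1];L=np.linalg.norm(d);print(L,np.degrees(np.arctan2(d[1],d[0])))
a=np.radians(np.degrees(np.arctan2(d[1],d[0]))+90)
o=(w[0]+w[1])[:2]/2+.07*np.array([np.cos(a),np.sin(a)]);print(o,np.degrees(a))
for n,p in dict(A=(.595,-.050),B=(.531,-.113),C=(.460,-.049),K=(.668,-.123)).items():print(n,tofr(p,(o,a)))
plan(.5,.2,.2,85)
E
```

```text
[[0.6443 0.1967]
 [0.4294 0.1369]
 [0.5879 0.3291]
 [0.3936 0.2721]]
0.22304675458030798 15.557768688790416
[0.5181 0.2342] 105.55776868879042
A [-0.2945  0.0021]
B [-0.338   0.0807]
C [-0.2573  0.1319]
K [-0.3844 -0.0486]
t 0.1 pos [0.2176 0.6116 0.241 ] F [-0.1708  0.3623 -0.1023] open 0.08517126636906662 shift [-1.3467 -0.9769  0.1392] turn [-0.0006  0.0005  0.419 ]
```

Request:
carry_out:
  increments:
    - [-0.15,-0.11,0,0,0,0.05,0.12]
    - [-0.3,-0.22,0,0,0,0.1,0.12]
    - [-0.45,-0.33,0,0,0,0.15,0.12]
    - [-0.6,-0.44,0,0,0,0.2,0.12]
    - [-0.7,-0.5,0,0,0,0.24,0.12]
  squeeze: 20

```text
time_s: 0.72
tool_pos: [0.3672, 0.397, 0.2418]
eef_rot: [0.0, 0.524, 0.851, -0.001]
ft_force: [-0.1, 0.9, -0.5]
opening: 0.0102
gripper_force: 0.0
```

```bash
python3 -c "
from h import *
plan(.48,.0,.18,85)"
```

```text
t 0.725 pos [0.3672 0.397  0.2418] F [-0.1018  0.8582 -0.4957] open 0.010228800059083512 shift [-1.3509 -0.2596  0.208 ] turn [-0.0002  0.0005  0.1764]
```

Request:
carry_out:
  increments:
    - [-0.2,-0.04,0.03,0,0,0.05,0.12]
    - [-0.4,-0.08,0.06,0,0,0.1,0.12]
    - [-0.6,-0.12,0.09,0,0,0.15,0.12]
    - [-0.8,-0.16,0.12,0,0,0.176,0.12]
    - [-1.0,-0.2,0.15,0,0,0.176,0.12]

```text
time_s: 1.35
tool_pos: [0.4492, 0.1046, 0.1969]
eef_rot: [-0.0, 0.734, 0.679, 0.0]
ft_force: [-0.0, 0.2, -0.3]
opening: 0.0104
gripper_force: 0.0
```

```bash
python3 -c "
from h import *
plan(.455,-.10,.06,85)"
```

```text
t 1.35 pos [0.4492 0.1046 0.1969] F [-0.001   0.2071 -0.2598] open 0.010385167549262345 shift [-0.6785  0.0723  0.456 ] turn [ 0.     -0.0001  0.0029]
```

Request:
carry_out:
  increments:
    - [-0.2,0.02,0,0,0,0,0.12]
    - [-0.4,0.04,0.05,0,0,0,0.12]
    - [-0.6,0.07,0.15,0,0,0,0.12]
    - [-0.68,0.07,0.3,0,0,0,0.12]
    - [-0.68,0.07,0.43,0,0,0,0.12]

```text
time_s: 1.98
tool_pos: [0.4535, -0.1018, 0.067]
eef_rot: [0.001, 0.736, 0.677, -0.001]
ft_force: [0.1, 1.5, 0.0]
opening: 0.0101
gripper_force: 0.0
```

```bash
python3 -c "
from h import *
plan(.455,-.10,.02,85)
cv2.imwrite('pics/w1.png',get_image('wrist'))
plan(.455,-.10,.02,85)"
```

```text
t 1.975 pos [ 0.4535 -0.1018  0.067 ] F [0.0981 1.4967 0.0095] open 0.010134512254667995 shift [0.0068 0.0044 0.1568] turn [0.     0.0005 0.0011]
t 2.025 pos [ 0.4495 -0.0997  0.0627] F [-2.0606  0.0351 -2.6059] open 0.010524956933735924 shift [0.0008 0.0199 0.1421] turn [-0.0031  0.0008  0.0021]
```

View pics/w1.png

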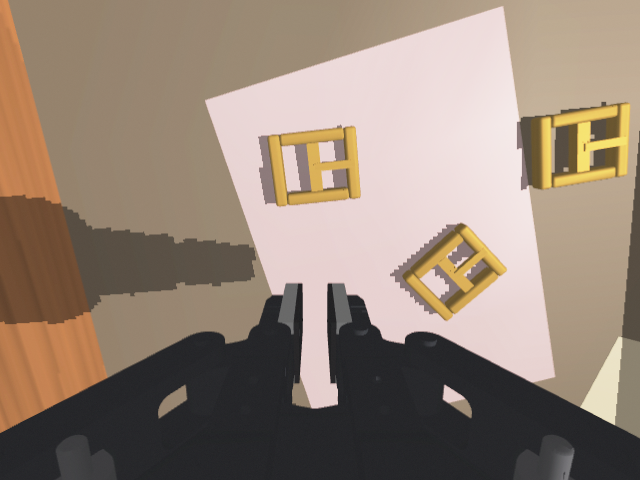

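The wrist view shows C straight ahead of the fingers at (315,165). B is to the right at (455,270) and A is at (580,145). I'll go down in small steps and watch the force.

Request:
carry_out:
  increments:
    - [0,0.02,0.06,0,0,0,0.12]
    - [0,0.02,0.1,0,0,0,0.12]
    - [0,0.02,0.11,0,0,0,0.12]
    - [0,0.02,0.12,0,0,0,0.12]
    - [0,0.02,0.12,0,0,0,0.12]

```text
time_s: 2.65
tool_pos: [0.4606, -0.0988, 0.0327]
eef_rot: [0.0, 0.734, 0.679, 0.0]
ft_force: [0.6, 0.1, -0.4]
opening: 0.0104
gripper_force: 0.0
```

Request:
carry_out:
  increments:
    - [0,0,0.015,0,0,0,0.12]
    - [0,0,0.025,0,0,0,0.12]
    - [0,0,0.03,0,0,0,0.12]
    - [0,0,0.03,0,0,0,0.12]

```text
time_s: 3.15
tool_pos: [0.4602, -0.099, 0.0231]
eef_rot: [-0.0, 0.734, 0.679, -0.0]
ft_force: [-0.5, 0.8, 0.2]
opening: 0.0101
gripper_force: 0.0
```

Request:
carry_out:
  increments:
    - [0,0,0.005,0,0,0,0.12]
    - [0,0,0.01,0,0,0,0.12]
    - [0,0,0.015,0,0,0,0.12]
    - [0,0,0.015,0,0,0,0.12]

```text
time_s: 3.65
tool_pos: [0.4602, -0.099, 0.0186]
eef_rot: [-0.0, 0.734, 0.679, -0.0]
ft_force: [0.5, 0.1, 0.7]
opening: 0.0104
gripper_force: 0.0
```

Request:
carry_out:
  increments:
    - [0,0,0.007,0,0,0,0.12]
    - [0,0,0.014,0,0,0,0.12]
    - [0.03,0,0.014,0,0,0,0.12]
    - [0.07,0,0.014,0,0,0,0.12]
    - [0.12,0,0.014,0,0,0,0.12]

```text
time_s: 4.28
tool_pos: [0.4632, -0.062, 0.0146]
eef_rot: [-0.0, 0.734, 0.679, 0.0]
ft_force: [0.5, -0.3, -0.2]
opening: 0.0104
gripper_force: 0.2
```

Request:
carry_out:
  increments:
    - [0.06,0,0,0,0,0,0.12]
    - [0.12,0,0,0,0,0,0.12]
    - [0.18,0,0,0,0,0,0.12]
    - [0.24,0,0,0,0,0,0.12]
    - [0.27,0,0,0,0,0,0.12]

```text
time_s: 4.9
tool_pos: [0.4695, 0.0199, 0.0145]
eef_rot: [-0.0, 0.733, 0.68, 0.0]
ft_force: [0.3, -0.7, 0.8]
opening: 0.0101
gripper_force: 0.1
```

```bash
python3 -c "
from h import *
plan(.46,0,.015,85)
im=get_image('top');cv2.imwrite('pics/t2.png',im[180:420,80:480])
for b in blobs('top',im,(13,120,100),(28,255,255),60,.009,2000):print(b)"
```

```text
t 4.9 pos [0.4695 0.0199 0.0145] F [ 0.2979 -0.6856  0.775 ] open 0.010118929235001142 shift [-0.0684 -0.0265 -0.0016] turn [-0.     -0.0002  0.004 ]
(array([356.15, 297.6 ]), array([ 529.1132, -113.3249,   41.7428,   34.167 ,   40.0381]))
(array([320.5375, 263.575 ]), array([592.0463, -50.8045,  45.2817,  36.5491,   5.5565]))
(array([ 34.7266, 232.6835]), array([664.6881, 487.192 ,   6.9715, 137.1264,   0.2278]))
(array([572.5076, 165.1667]), array([ 768.6793, -538.4836,  119.1619,   15.3016,   86.6566]))
(array([391.16  , 169.2686]), array([ 769.7122, -187.6979,   73.881 ,   40.2154,    8.4701]))
(array([585.1596, 149.5164]), array([ 802.0189, -570.6055,  182.7863,   37.2278,   86.6218]))
(array([284.6979, 148.8438]), array([810.3134,  10.4685,  51.6832,  53.072 ,   9.4068]))
(array([395.4503, 127.9404]), array([ 851.3424, -204.6485,  126.7775,   14.1955,   88.5414]))
```

View pics/t2.png

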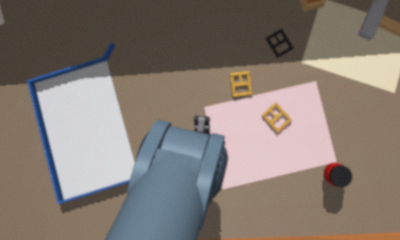

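The arm hides C in the top view, while A and B haven't moved. I'll measure C with the wrist camera instead.

```bash
cat >> h.py <<'E'
TRAY=(np.array([.5181,.2342]),np.radians(105.56))
def wrist(z=.009,save=None):
    s=robot.observe();im=get_image('wrist');c=get_calibration('wrist')
    q=s['eef_rot'];T=np.eye(4);T[:3,:3]=Ro.from_quat([q[1],q[2],q[3],q[0]]).as_matrix();T[:3,3]=s['tool_pos']
    T=T@np.array(c['T_tool_cam'])
    if save:cv2.imwrite(save,im)
    m=cv2.inRange(cv2.cvtColor(im,cv2.COLOR_BGR2HSV),(18,120,90),(32,255,255));m=cv2.morphologyEx(m,cv2.MORPH_CLOSE,np.ones((5,5)))
    for k in cv2.findContours(m,cv2.RETR_EXTERNAL,cv2.CHAIN_APPROX_NONE)[0]:
        if cv2.contourArea(k)<1500:continue
        u=cv2.undistortPoints(k.astype(float),np.array(c['camera_matrix']),np.array(c['D'])).reshape(-1,2)
        d=np.c_[u,np.ones(len(u))]@T[:3,:3].T;w=T[:3,3]+d*((z-T[2,3])/d[:,2])[:,None]
        (x,y),wh,th=cv2.minAreaRect((w[:,:2]*1000).astype(np.float32))
        print('px',k.reshape(-1,2).mean(0),'xy',x,y,wh,th,'tray',tofr((x/1000,y/1000),TRAY))
E
python3 -c "
from h import *
wrist(save='pics/w2.png')
plan(.469,.02,.0145,85)"
```

```text
px [609.6198 406.0083] xy 596.8619384765625 -30.963424682617188 (20.647342681884766, 45.64415740966797) 57.13300704956055 tray [-0.2766 -0.0047]
px [302.801 236.131] xy 467.6301574707031 51.42094421386719 (35.93162536621094, 43.4556999206543) 85.75789642333984 tray [-0.1625  0.0977]
t 5.0 pos [0.4696 0.0195 0.0146] F [ 0.2388 -0.5317 -0.321 ] open 0.010217050828580288 shift [ 0.0014 -0.002   0.0002] turn [ 0.     -0.0002  0.004 ]
```

Request:
carry_out:
  increments:
    - [0.04,0,0,0,0,0,0.12]
    - [0.1,0,0,0,0,0,0.12]
    - [0.17,0,0,0,0,0,0.12]
    - [0.24,0,0,0,0,0,0.12]
    - [0.31,0,0,0,0,0,0.12]

```text
time_s: 5.62
tool_pos: [0.4767, 0.1106, 0.0146]
eef_rot: [0.0, 0.735, 0.679, -0.0]
ft_force: [0.8, -0.6, -0.1]
opening: 0.0103
gripper_force: 0.3
```

Request:
carry_out:
  increments:
    - [0.07,0,0,0,0,0,0.12]
    - [0.14,0,0,0,0,0,0.12]
    - [0.21,0,0,0,0,0,0.12]
    - [0.28,0,0,0,0,0,0.12]
    - [0.32,0,0,0,0,0,0.12]

```text
time_s: 6.25
tool_pos: [0.4841, 0.2077, 0.0145]
eef_rot: [-0.0, 0.734, 0.68, 0.0]
ft_force: [0.4, -1.3, -0.8]
opening: 0.0101
gripper_force: 0.4
```

```bash
python3 -c "
from h import *
plan(.469,.02,.0145,85)
wrist(save='pics/w3.png')
print(tofr(robot.observe()['tool_pos'][:2],TRAY))"
```

```text
t 6.25 pos [0.4841 0.2077 0.0145] F [ 0.3853 -1.2746 -0.7654] open 0.010059013222770266 shift [-0.6278 -0.0024 -0.0001] turn [-0.     -0.0001  0.0034]
px [302.7443 236.6861] xy 482.192138671875 238.0631103515625 (35.987789154052734, 43.30282211303711) 85.60932159423828 tray [0.0134 0.0336]
[-0.0148  0.0392]
```

Request:
carry_out:
  increments:
    - [0.04,0,0,0,0,0,0.12]
    - [0.08,0,0,0,0,0,0.12]
    - [0.04,0,0,0,0,0,0.12]
    - [-0.02,0,-0.05,0,0,0,0.12]
    - [-0.06,0,-0.24,0,0,0,0.12]

```text
time_s: 6.92
tool_pos: [0.4795, 0.1845, 0.0844]
eef_rot: [-0.0, 0.735, 0.678, -0.004]
ft_force: [1.2, 0.8, 1.4]
opening: 0.0102
gripper_force: 0.0
```

```bash
python3 -c "
from h import *
plan(.599,-.100,.08,95.5)
wrist()"
```

```text
t 6.925 pos [0.4795 0.1845 0.0844] F [1.1847 0.7633 1.4107] open 0.010196365188165461 shift [-0.9137  0.4727  0.017 ] turn [-0.0023  0.0017 -0.0559]
px [312.2136 117.1322] xy 484.2340393066406 261.9266052246094 (34.797550201416016, 43.33420181274414) 85.4487075805664 tray [0.0358 0.0252]
```

Request:
carry_out:
  increments:
    - [-0.18,0.09,0,0,0,-0.02,0.12]
    - [-0.36,0.18,0,0,0,-0.04,0.12]
    - [-0.54,0.27,0,0,0,-0.056,0.12]
    - [-0.72,0.36,0,0,0,-0.056,0.12]
    - [-0.9,0.46,0,0,0,-0.056,0.12]

```text
time_s: 7.6
tool_pos: [0.599, -0.0948, 0.0865]
eef_rot: [-0.0, 0.672, 0.74, 0.0]
ft_force: [0.4, 0.1, -0.3]
opening: 0.0103
gripper_force: 0.0
```

Request:
carry_out:
  increments:
    - [0,0,0,0,0,0,0.12]
    - [0,0,0,0,0,0,0.12]
    - [0,0,0,0,0,0,0.12]

```text
time_s: 7.98
tool_pos: [0.5986, -0.0898, 0.086]
eef_rot: [-0.001, 0.671, 0.742, 0.0]
ft_force: [-0.0, 0.1, 0.4]
opening: 0.0105
gripper_force: 0.0
```

```bash
python3 -c "
from h import *
wrist(save='pics/w4.png')
plan(.599,-.100,.0145,95.5)"
```

```text
px [199.1122 279.5756] xy 531.255615234375 -111.09185791015625 (45.55580520629883, 35.200252532958984) 40.307960510253906 tray [-0.3362  0.08  ]
px [310.7473 187.2344] xy 592.7902221679688 -49.426971435546875 (43.68722915649414, 35.27663803100586) 5.757469177246094 tray [-0.2933  0.0041]
t 8.025 pos [ 0.5988 -0.0895  0.0861] F [0.2394 0.3901 0.6172] open 0.01035844039017317 shift [-0.0353 -0.0025  0.2387] turn [-0.0003 -0.0005  0.0016]
```

View pics/w4.png

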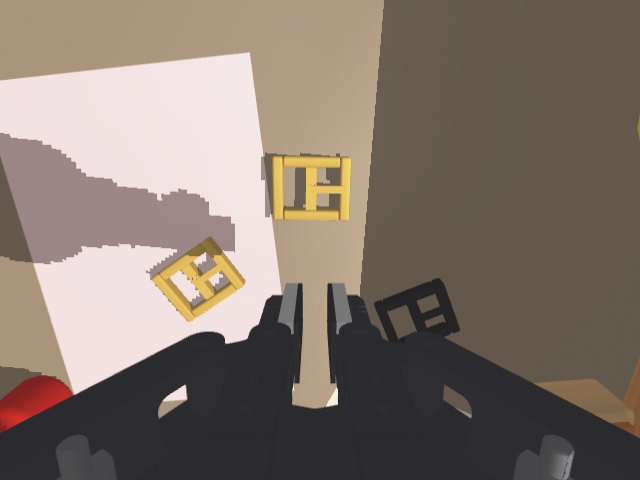

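The wrist view shows A at (311,187) directly ahead and the black buckle at (415,310), to the right of the fingers with about 20 mm to spare. I'll go down slightly to the left and then push.

Request:
carry_out:
  increments:
    - [-0.02,-0.01,0.06,0,0,0,0.12]
    - [-0.02,-0.01,0.14,0,0,0,0.12]
    - [-0.02,-0.01,0.2,0,0,0,0.12]
    - [-0.02,-0.01,0.23,0,0,0,0.12]
    - [-0.02,-0.01,0.24,0,0,0,0.12]

```text
time_s: 8.65
tool_pos: [0.5965, -0.0979, 0.0138]
eef_rot: [-0.0, 0.671, 0.741, -0.0]
ft_force: [0.5, 0.7, -0.3]
opening: 0.0104
gripper_force: 0.0
```

Request:
carry_out:
  increments:
    - [0,0,0,0,0,0,0.12]
    - [0.03,0,0,0,0,0,0.12]
    - [0.07,0,0,0,0,0,0.12]
    - [0.12,0,0,0,0,0,0.12]
    - [0.18,0,0,0,0,0,0.12]

```text
time_s: 9.28
tool_pos: [0.5919, -0.0434, 0.015]
eef_rot: [0.0, 0.672, 0.741, 0.0]
ft_force: [0.4, -0.7, 0.6]
opening: 0.0099
gripper_force: 0.6
```

```bash
python3 -c "
from h import *
wrist()
plan(.599,-.100,.0145,95.5)
im=get_image('top')
for b in blobs('top',im,(0,0,0),(179,255,45),60,.009):print(b)"
```

```text
px [313.0025 236.2702] xy 588.6817016601562 -13.202425003051758 (43.47635269165039, 36.067237854003906) 5.615904331207275 tray [-0.2573 -0.0016]
t 9.325 pos [ 0.5915 -0.0388  0.0144] F [0.1874 2.826  0.0756] open 0.010524541770273054 shift [-0.2054  0.004  -0.0011] turn [-0.0002 -0.0011  0.002 ]
(array([420.0566, 356.2075]), array([ 422.2256, -222.3794,   32.4428,   32.6979,   31.6126]))
(array([363.0667, 222.9778]), array([ 666.0425, -133.8322,   27.6142,   50.7851,   87.6279]))
(array([177.3592, 120.767 ]), array([876.6226, 216.9327,  95.2967,  13.7484,   1.6865]))
(array([238.7184, 118.7573]), array([876.4197,  98.2153,  95.6108,  15.275 ,   5.8934]))
(array([218.0777, 119.233 ]), array([876.7051, 138.2941,  96.3847,  15.5108,   0.5919]))
```

```bash
python3 -c "
from h import *
im=get_image('top');a=cv2.imread('pics/top0.png')
cv2.imwrite('pics/k.png',cv2.resize(np.hstack([a[195:285,290:400],im[195:285,290:400]]),None,fx=3.5,fy=3.5))"
```

```text
(no output)
```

View pics/k.png

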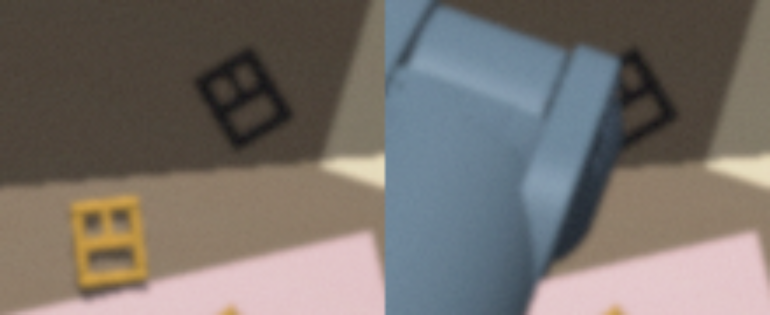

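The black buckle is only partly hidden by the arm; its visible corner is still where it was. I'll carry on pushing A.

Request:
carry_out:
  increments:
    - [0.04,0,0,0,0,0,0.12]
    - [0.11,0,0,0,0,0,0.12]
    - [0.18,0,0,0,0,0,0.12]
    - [0.25,0,0,0,0,0,0.12]
    - [0.32,0,0,0,0,0,0.12]

```text
time_s: 10.05
tool_pos: [0.5821, 0.0532, 0.0146]
eef_rot: [-0.0, 0.671, 0.741, 0.0]
ft_force: [0.5, -1.0, 0.7]
opening: 0.0102
gripper_force: 0.6
```

Request:
carry_out:
  increments:
    - [0.07,0,0,0,0,0,0.12]
    - [0.14,0,0,0,0,0,0.12]
    - [0.21,0,0,0,0,0,0.12]
    - [0.27,0,0,0,0,0,0.12]
    - [0.3,0,0,0,0,0,0.12]

```text
time_s: 10.68
tool_pos: [0.573, 0.1429, 0.0144]
eef_rot: [-0.0, 0.671, 0.742, 0.0]
ft_force: [0.9, -0.1, 0.0]
opening: 0.0099
gripper_force: 0.3
```

```bash
python3 -c "
from h import *
wrist()
plan(.599,-.100,.0145,95.5)"
```

```text
px [314.5303 236.8081] xy 570.3515625 173.0778045654297 (43.46717071533203, 35.535404205322266) 5.721673011779785 tray [-0.0729 -0.0339]
t 10.725 pos [0.5729 0.144  0.0143] F [-0.5346  0.5245  0.5625] open 0.010076240822689446 shift [-0.8178  0.0045 -0.0019] turn [-0.0002 -0.0005  0.0016]
```

Request:
carry_out:
  increments:
    - [0.04,0,0,0,0,0,0.12]
    - [0.1,0,0,0,0,0,0.12]
    - [0.17,0,0,0,0,0,0.12]
    - [0.24,0,0,0,0,0,0.12]
    - [0.28,0,0,0,0,0,0.12]

```text
time_s: 11.35
tool_pos: [0.5647, 0.2274, 0.0145]
eef_rot: [-0.0, 0.67, 0.742, 0.0]
ft_force: [-0.1, -0.4, -0.7]
opening: 0.0102
gripper_force: 0.2
```

Request:
carry_out:
  increments:
    - [0.03,0,0,0,0,0,0.12]
    - [0.06,0,0,0,0,0,0.12]
    - [0.03,0,0,0,0,0,0.12]
    - [-0.03,0,-0.05,0,0,0,0.12]
    - [-0.06,0,-0.24,0,0,0,0.12]

```text
time_s: 11.98
tool_pos: [0.5644, 0.2013, 0.0849]
eef_rot: [-0.001, 0.673, 0.739, -0.004]
ft_force: [-0.3, 0.8, 1.0]
opening: 0.0106
gripper_force: 0.0
```

```bash
python3 -c "
from h import *
wrist()
d=np.array([np.cos(np.radians(112)),np.sin(np.radians(112))])
p=np.array([.531,-.112])-.055*d;print(p)
plan(p[0],p[1],.085,112)"
```

```text
px [179.083  136.1419] xy 485.4533386230469 262.0215148925781 (35.090171813964844, 44.79460525512695) 85.52974700927734 tray [0.0356 0.024 ]
px [320.6357 128.3814] xy 560.79150390625 273.0341796875 (43.34667205810547, 34.921539306640625) 5.406709671020508 tray [ 0.026  -0.0515]
[ 0.5516 -0.163 ]
t 12.025 pos [0.572  0.2012 0.0948] F [ 1.3952 -1.3174  4.3772] open 0.010314729793318196 shift [-1.2028 -0.1775  0.0303] turn [ 0.0028  0.0002 -0.0935]
```

Request:
carry_out:
  increments:
    - [-0.2,-0.02,0,0,0,-0.02,0.12]
    - [-0.4,-0.04,0,0,0,-0.04,0.12]
    - [-0.6,-0.06,0,0,0,-0.05,0.12]
    - [-0.8,-0.08,0,0,0,-0.05,0.12]
    - [-1.0,-0.1,0,0,0,-0.05,0.12]

```text
time_s: 12.65
tool_pos: [0.5659, -0.0997, 0.088]
eef_rot: [0.001, 0.613, 0.79, 0.0]
ft_force: [0.9, -0.3, -0.1]
opening: 0.0103
gripper_force: 0.0
```

Request:
carry_out:
  increments:
    - [0,0,0,0,0,0,0.12]
    - [0,0,0,0,0,0,0.12]

```text
time_s: 12.9
tool_pos: [0.566, -0.0972, 0.0874]
eef_rot: [0.0, 0.613, 0.79, 0.0]
ft_force: [0.8, 0.8, -0.2]
opening: 0.0102
gripper_force: 0.0
```

```bash
python3 -c "
from h import *
wrist()
plan(.543,-.1605,.0145,104)"
```

```text
px [250.5088 263.2389] xy 530.4483642578125 -111.23697662353516 (44.345279693603516, 35.69844055175781) 40.491058349609375 tray [-0.3361  0.0808]
t 12.95 pos [ 0.5663 -0.0952  0.0871] F [-0.2332  0.6262 -0.1845] open 0.010099757807728718 shift [-0.1913 -0.1302  0.2416] turn [ 0.0002 -0.0002  0.0031]
```

Request:
carry_out:
  increments:
    - [-0.12,-0.08,0,0,0,0,0.12]
    - [-0.19,-0.13,0,0,0,0,0.12]
    - [-0.19,-0.13,0.1,0,0,0,0.12]
    - [-0.19,-0.13,0.2,0,0,0,0.12]
    - [-0.19,-0.13,0.24,0,0,0,0.12]

```text
time_s: 13.58
tool_pos: [0.5423, -0.1575, 0.0129]
eef_rot: [-0.002, 0.61, 0.792, -0.0]
ft_force: [0.7, -0.0, -0.0]
opening: 0.0102
gripper_force: 0.0
```

Request:
carry_out:
  increments:
    - [0,0,0,0,0,0,0.12]
    - [0.03,0,0,0,0,0,0.12]
    - [0.07,0,0,0,0,0,0.12]
    - [0.11,0,0,0,0,0,0.12]
    - [0.16,0,0,0,0,0,0.12]

```text
time_s: 14.2
tool_pos: [0.531, -0.1127, 0.015]
eef_rot: [0.0, 0.611, 0.791, 0.0]
ft_force: [0.2, -0.9, 0.8]
opening: 0.0101
gripper_force: 0.3
```

```bash
python3 -c "
from h import *
wrist()
plan(.543,-.1605,.0145,104)"
```

```text
px [331.1472 236.0102] xy 530.0562133789062 -81.62054443359375 (43.344844818115234, 35.980472564697266) 13.844772338867188 tray [-0.3075  0.0732]
t 14.25 pos [ 0.5302 -0.1094  0.0144] F [-0.4087  1.358  -0.3794] open 0.01022709532939088 shift [-0.1755 -0.0024 -0.001 ] turn [-0.0002 -0.001   0.0044]
```

Request:
carry_out:
  increments:
    - [0.04,0,0,0,0,0,0.12]
    - [0.11,-0.003,0,0,0,0,0.12]
    - [0.18,-0.005,0,0,0,0,0.12]
    - [0.25,-0.008,0,0,0,0,0.12]
    - [0.32,-0.01,0,0,0,0,0.12]

```text
time_s: 14.88
tool_pos: [0.5038, -0.0208, 0.0147]
eef_rot: [0.0, 0.612, 0.791, 0.0]
ft_force: [0.1, -0.3, 0.3]
opening: 0.0104
gripper_force: 0.3
```

Request:
carry_out:
  increments:
    - [0.07,-0.002,0,0,0,0,0.12]
    - [0.14,-0.004,0,0,0,0,0.12]
    - [0.21,-0.006,0,0,0,0,0.12]
    - [0.27,-0.008,0,0,0,0,0.12]
    - [0.3,-0.01,0,0,0,0,0.12]

```text
time_s: 15.5
tool_pos: [0.4778, 0.0662, 0.0145]
eef_rot: [-0.0, 0.611, 0.792, 0.0]
ft_force: [0.7, -0.6, 0.0]
opening: 0.01
gripper_force: 0.1
```

```bash
python3 -c "
from h import *
wrist()
plan(.543,-.1605,.0145,104)"
```

```text
px [330.7154 236.6474] xy 476.5191650390625 97.25125122070312 (43.49906921386719, 35.947452545166016) 14.685297966003418 tray [-0.1208  0.0768]
t 15.55 pos [0.4775 0.0671 0.0144] F [ 0.3262  0.3807 -0.5475] open 0.009984516706960307 shift [-0.7892  0.0179 -0.0012] turn [-0.0002 -0.0004  0.0042]
```

Now at (-0.121, 0.077); about 105 mm more, straight.

Request:
carry_out:
  increments:
    - [0.04,0,0,0,0,0,0.12]
    - [0.1,0,0,0,0,0,0.12]
    - [0.16,0,0,0,0,0,0.12]
    - [0.22,0,0,0,0,0,0.12]
    - [0.28,0,0,0,0,0,0.12]

```text
time_s: 16.18
tool_pos: [0.4571, 0.1463, 0.0147]
eef_rot: [0.0, 0.612, 0.791, -0.0]
ft_force: [-0.5, 0.5, 1.0]
opening: 0.0105
gripper_force: 0.3
```

Request:
carry_out:
  increments:
    - [0.04,0,0,0,0,0,0.12]
    - [0.07,0,0,0,0,0,0.12]
    - [0.04,0,0,0,0,0,0.12]
    - [-0.03,0,-0.05,0,0,0,0.12]
    - [-0.1,0,-0.25,0,0,0,0.12]

```text
time_s: 16.8
tool_pos: [0.4624, 0.1136, 0.0876]
eef_rot: [-0.001, 0.612, 0.791, -0.004]
ft_force: [1.1, 1.6, 1.8]
opening: 0.0104
gripper_force: 0.0
```

Request:
carry_out:
  increments:
    - [-0.15,0,-0.1,0,0,0,0.12]
    - [-0.3,0,-0.2,0,0,0,0.12]
    - [-0.5,0,-0.2,0,0,0,0.12]
    - [-0.7,0,-0.2,0,0,0,0.12]
    - [-0.7,0,-0.2,0,0,0,0.12]

```text
time_s: 17.42
tool_pos: [0.5171, -0.0962, 0.1505]
eef_rot: [0.003, 0.618, 0.787, -0.001]
ft_force: [0.1, 0.3, 0.5]
opening: 0.0107
gripper_force: 0.0
```

```bash
python3 -c "
from h import *
wrist()
for i,n in enumerate(('top','scene')):
    im=get_image(n);cv2.imwrite(f'pics/{n}9.png',im)
    for b in blobs(n,im,(13,120,100),(28,255,255),60,.009,2000):print(n,b[0],b[1],tofr(b[1][:2]/1000,TRAY))"
```

```text
top [184.6533 346.4267] [449.926  195.9578  41.1602  33.0475  14.5861] [-0.0186  0.0759]
top [150.     328.4474] [483.3981 259.3882  33.1015  40.9089  88.8313] [0.0336 0.0267]
top [144.9737 286.0263] [560.0849 270.3678  41.4817  33.7586   6.7118] [ 0.0236 -0.0501]
top [ 41.0472 257.3019] [619.3716 467.8566  10.4909  95.6704   0.0736] [ 0.1979 -0.1602]
top [ 35.1172 232.5793] [663.7769 486.2662  16.465  139.1823   0.6928] [ 0.2038 -0.208 ]
top [390.0093 168.0093] [ 769.5847 -186.6055   74.3567   42.1476   10.0654] [-0.4728 -0.1294]
top [145.9628 142.9429] [841.0108 268.5937 243.1768  45.7498  89.3299] [-0.0535 -0.3203]
top [602.6728 123.8519] [ 849.6018 -613.1617  148.2296   17.2805   85.2431] [-0.9052 -0.092 ]
scene [316.9651 319.6744] [761.3079  -0.2966  52.9966  50.2415  16.019 ] [-0.2911 -0.1714]
scene [479.9531 268.9531] [563.9355 270.9232  44.3325  32.9219   5.9724] [ 0.0231 -0.054 ]
scene [475.0877 240.5965] [488.1214 259.6936  32.9056  44.5894  85.5052] [0.0326 0.022 ]
scene [444.8909 223.5273] [453.825  196.2466  42.9337  32.9512  15.0984] [-0.0193  0.0721]
scene [135.44 142.14] [ 373.2656 -596.155    51.1314   64.5963   89.0863] [-0.7611  0.3623]
scene [219.3088  17.8015] [-509.4387 -755.3323  457.6052  141.0402   27.7826] [-0.6776  1.2553]
```

View pics/scene9.png

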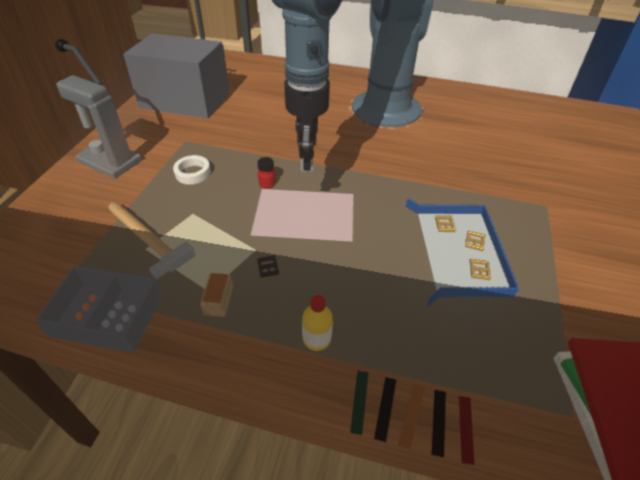

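View pics/top9.png

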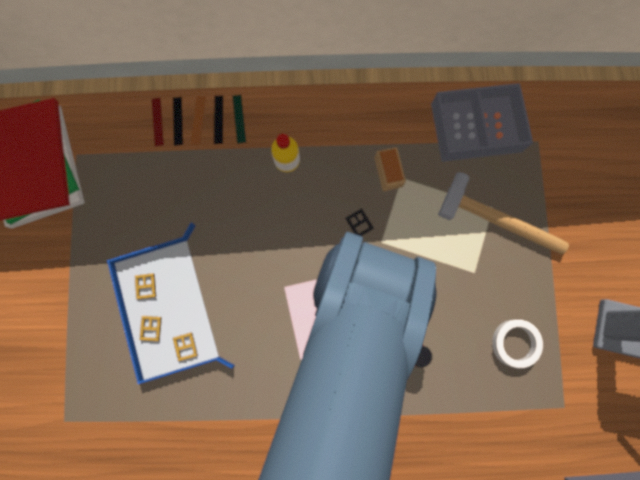

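Both views show the three brass buckles flat inside the tray, at top-view pixels (185,346), (150,328) and (145,286). The black buckle is still at (359,222), everything else is where it was, and the arm is clear.

```bash
python3 -c "
from plant import job
print(job.hand_in())"
```

```text
the job is handed in; nothing more can be done
None
```

All three brass buckles are flat and wholly inside the tray with nothing else moved, confirmed in the final camera views; the job was handed in at about 17.5 s, but no verdict came back.

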